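Select the board channel with the lit lamp and lock it in

TASK

The tester's channel knob is spring-loaded and only drives the red pointer while pushed down onto its clutch: push it down until you feel it catch, and turn it, going the shorter way round, until the pointer points at the middle of the green lamp. Then, with the knob let go and the pointer left on the green lamp, push the yellow lock slide all the way to its end stop. Do not move the lock before the pointer is set, do not turn the pointer the long way round, and leave the bin, the heat sink and the bottle where they are.

Things in the scene. Friction and masses are not known exactly. Their poses are not given: they have to be found in the camera images.
- console: grey tester console, a flat box 240 (x) by 460 (y) by 50 mm high, that carries the dial and the lock slide side by side, their centres 115 mm to either side of its middle. Origin: middle of its underside, on the bench. Fixed; its place and yaw vary.
- dial: dark round dial plate, 200 mm across, 6 mm thick, on one half of the console (left or right), at any yaw. Origin: centre of its underside, 50 mm above the bench; z up. Ten lamps (domes 22 mm across, 9 mm high) stand on it every 36 degrees on a circle of 84 mm radius, the first on its x axis; nine are white, one is green. Fixed.
- selector (a joint): angle of the red pointer, rad, growing counter-clockwise from above; endless both ways, no detents, friction 0.05 N m, stays where left. At 0 it lies along the dial's x axis; it starts within 0.3 rad of 0. The green lamp is 108 or 144 degrees to either side of the dial's x axis: the shorter way is 1.6 to 2.8 rad, so regrasp on the way, letting the knob rise first.
- knob_grip (a point): centre of the black round knob, on its turning axis, 99 mm above the bench when not pressed: an upright cylinder 52 mm across, its top 120, its underside 78 mm above the bench. Grip at any yaw. Unpressed it spins freely. It sinks against a spring (1.4 N, growing 0.2 N/mm) and meets the clutch after 4 to 9 mm (unknown); then 3 N/mm more. At 10 to 20 N it drives the pointer, slipping some.
- pointer (a point): the point where the red pointer (a flat needle just above the dial plate, reaching out from under the knob to 72 mm from its axis, turning with the hub) would meet the lamp circle: 84 mm from the turning axis. It gives the pointing direction seen from the knob's axis.
- green_lamp (a point): middle of the green lamp, on the lamp circle 84 mm from the knob's axis, 62 mm above the bench
- slide_grip (a point): centre of the lock slide's yellow grip, an upright bar 64 mm across the travel, 18 mm along it, 40 mm high; the point is 86.5 mm above the bench, 18 mm below the grip's top. x axis: the direction to push. It slides on an aluminium plate 180 mm long (along the travel), 90 mm wide, top 64 mm above the bench, with a yellow stripe across the stop end.
- slide (a joint): position of the lock slide, m: 0 at its near stop, 0.09 at its end stop (away from the robot, beside the yellow stripe). It starts between 0 and 0.03. Sliding friction about 5 N; the end stop is rigid; it stays where it is left.
- bin_mid (a point): bystander: open blue plastic bin 150 x 100 x 60 mm; point at its middle, half-way up. Loose.
- heatsink_mid (a point): bystander: dark finned heat sink 100 x 70 x 40 mm; point at its centre. Loose.
- flux_mid (a point): bystander: white bottle with a red cap, 56 mm across and 120 mm high, upright; point at its centre, half-way up. Loose.

How it is judged (in metres and radians):
On the way, in this order (a step that is already met when the one before it is completed fails the run):
1. the pointer rests on the green lamp (horizontal distance between pointer and green_lamp below 0.009 m and velocity of joint selector between -0.1 and 0.1 rad/s), for 0.3 s.
2. the lock slide is at its end stop with the pointer still on the green lamp (value of joint slide above 0.087 m and horizontal distance between pointer and green_lamp below 0.009 m), for 0.2 s.
At the end, for the whole second after the job is handed in: the pointer, extended to the lamp circle, is within 9 mm of the middle of the green lamp (about 6 degrees) and still, and the lock slide is within 3 mm of its end stop (all of step 2 and velocity of joint selector between -0.1 and 0.1 rad/s); the robot touches nothing.
It fails at once if the pointer is turned the long way: more than 0.75 rad from the dial's x axis on the side away from the green lamp ((y of green_lamp in the frame of dial above 0 m and value of joint selector below -0.75 rad) or (y of green_lamp in the frame of dial below 0 m and value of joint selector above 0.75 rad)).
It fails at once if the pointer is turned far past the green lamp (more than 3.0 rad from the dial's x axis) (value of joint selector above 3 rad or value of joint selector below -3 rad).
It fails at once if the lock slide is pushed beyond 45 mm while the pointer is off the green lamp by over 14 mm (value of joint slide above 0.045 m and horizontal distance between pointer and green_lamp above 0.014 m).
It fails at once if the bin, the heat sink or the bottle is moved more than 30 mm (distance of any of bin_mid, heatsink_mid, flux_mid from where it was at the start of the episode above 0.03 m).
It also fails if it takes over 64 s, if anything falls off the work surface, if the arm or the gripper's body presses on something with over 40 N, if the wrist force passes 120 N, or if a joint passes its speed limit or range.

ROBOT

A 6-joint arm with a two-finger parallel gripper is mounted at the origin on the work surface. World frame = base frame: x ahead of the robot, y to its left, z up, the work surface at z = 0. Lengths are in mm, angles in degrees, forces in N, time in s.
With the tool pointing down it reaches from about 300 to 850 mm from the base axis. Payload 4.2 kg.
Tool frame: the origin (TCP) lies on the centre line of the jaws, within the pads' length; the fingertips stand 14 mm ahead of it and the grasp point (between the pads) lies 5 mm behind it; z points along the fingers, y is the line along which they close (so a half turn about z gives the same grasp; the last joint's range is limited). The gripper opens to 91 mm and grips with 3 to 60 N. Pads are 32 mm wide; open, the fingers measure 118 mm over their backs; the gripper's body (76 mm by 178 mm) begins 60 mm behind the grasp point.
Start: joints at [76.031, 18.312, 89.639, -0, 72.044, -1.146], TCP at [127.614, 560.675, 227.976] pointing down, gripper open.
Joint ranges: [-177.97, 177.97], [-48.28, 115.42], [12.27, 149.76], [-77.06, 257.06], [2.81, 150.46], [-146.56, 146.56]. Speed limits (degrees/s): [147.25, 147.25, 180, 180, 180, 180].

INTERFACE

Orientations are given as [roll, pitch, yaw] about the fixed x, y, z axes, in that order (R = Rz(yaw) Ry(pitch) Rx(roll)).
In Python, from workcell import env gives the robot as it stands.
- The arm moves only by the tool arm_command, never from a script. Its argument "motion" is a list of rows, each an object with "offset": the shift along the tool's x, y, z in m, a list of three; "spin": the turn about the tool's z in rad. In form: [{"offset": [tx, ty, tz], "spin": spin}, ...]. A call has 1 to 5 rows; each row shifts and turns the commanded pose from where the row before left it, along the tool's axes as they then stand; what a row does not reach is not made up. A row lasts 1/8 s, in which the tool goes at most 62.5 mm and 10.7 degrees, less where a joint would pass 70% of its speed; a pose out of reach is approached as far as the arm can. A call with a gripper value outside its range is refused whole. "jaw" is the finger opening in m, from 0 to 0.0912, set as the call begins (left out, the last holds). The fingers move at their own pace and stop on an object; "newtons" is the grip in N (left out, the last holds). Time passes only in rows, so rows that do not move let the fingers close. It gives the time, the measured TCP pose, the force, the opening and the grip force at its end, in the units of the state.
- env.state(): the state, without advancing time (a new reading comes with each control period).
- env.grab_frame(name): name is "scene" or "top" or "wrist"; returns (picture, depth): 480x640x3 uint8, blue, green, red; 480x640 float32, mm along the optical axis (not along the pixel's ray), 0 where there is no reading.
- env.camera_model(name): a dict with "fx", "fy", "cx", "cy" (pixels), "eye" and "rotation" of the camera in the world; the wrist camera has in their place "hand_eye" (4x4, takes a point from camera to tool coordinates, whose origin is the TCP and whose axes are the flange's). Camera axes: x right, y down, z forward; pixel columns grow to the right and rows downward; lengths in mm; the calibration is good to about 2 mm. A picture is of the moment at which its call begins: read the wrist's pose just before it. camera_model takes no time and is no camera call.
- env.job_done(): hands the job in; it is judged then, once.
Trained networks look in the newest picture that a camera, given by its name, has taken for a name from the list of things; names that differ only in an ending like _2 or _b are one class to them, and where a whole thing is asked for, a point or a joint stands for the part that bears it (a point fixed in the world has none). Each returns a list of dicts, best first, with "score" (0 to 1); they miss things now and then, are a little off and sometimes report something else, mostly with a low value. They report only what shows in the picture. A call takes as long as a camera call.
- env.boxes_of(camera, target): "bbox" ([left, top, right, bottom] in pixels, round what is visible of it).
- env.pinpoint(camera, target): "location" ([column, row] in pixels: a listed point, or the origin of a listed thing).
The state is a dict: "time_s": time; "qpos": joint angles; "qvel": joint speeds; "effort": joint torques, N m; "ee_pos": TCP position; "ee_rot": TCP orientation; "force": force on the tool from outside, world axes, zero at the start; "torque": the same for the moment, N m; "gripper_width": finger opening in mm; "gripper_force": force on a finger pad.
Only numpy, scipy, OpenCV 4.12 (cv2) and the standard library are available. Lean on these libraries where they do the work, as an engineer would, in place of code of your own. Each camera call takes 0.05 s, during which the arm holds its last target. There are 200 camera calls.

## Working session

There is one attempt and no reset: what is moved stays moved. The work goes in short steps, Python scripts to look and compute and a tool call to move; the robot and the scene stay as the last step left them, time stands still between calls to the robot, and variables do not carry over. Pictures are saved under pics/ and viewed, at most 10 in all, crops included, and the job is handed in when it is done.

Besides the shell and the picture viewer there is one more tool, called after "Call:" as a command line: name --argument value ..., lists and objects as JSON in quotes. arm_command: Moves the arm, as the interface text tells. Its arguments: {"type":"object","properties":{"motion":{"type":"array"},"jaw":{"type":"number"},"newtons":{"type":"number"}},"required":["motion"]}

```bash
mkdir -p pics
cat > h.py <<'E'
import numpy as np, cv2
from workcell import env
from scipy.spatial.transform import Rotation as R
def cam(name):
    m=env.camera_model(name)
    if 'hand_eye' in m:
        s=env.state(); H=np.array(m['hand_eye']); 
        T=np.eye(4); T[:3,:3]=R.from_euler('xyz',s['ee_rot'],degrees=True).as_matrix(); T[:3,3]=s['ee_pos']
        T=T@H; return m,T[:3,3],T[:3,:3]
    return m,np.array(m['eye']),np.array(m['rotation']).reshape(3,3)
def ray(c,px,z):
    m,e,r=c; d=r@np.array([(px[0]-m['cx'])/m['fx'],(px[1]-m['cy'])/m['fy'],1.]); return e+d*(z-e[2])/d[2]
E
cat > /tmp/a.py <<'E'
from h import *
print(env.state())
for n in ['top','scene']:
    c=cam(n); p,d=env.grab_frame(n); cv2.imwrite(f'pics/{n}0.png',p); print(n,c[1],c[2].round(2).tolist())
    for t,z in [('knob_grip',99),('pointer',58),('green_lamp',62),('slide_grip',86.5),('bin_mid',30),('heatsink_mid',20),('flux_mid',60),('dial',50)]:
        for q in env.pinpoint(n,t)[:2]: print(t,q['location'],round(q['score'],2),ray(c,q['location'],z).round(1))
E
PYTHONPATH=. python3 /tmp/a.py
```

```text
Traceback (most recent call last):
  File "h.py", line 1, in <module>
    import numpy as np, cv2
ModuleNotFoundError: No module named 'cv2'
```

```bash
PYTHONPATH=.:$PYTHONPATH python3 /tmp/a.py
```

```text
{'time_s': 0.0, 'qpos': array([ 7.60318905e+01,  1.83510488e+01,  8.97080937e+01,  6.02666655e-04,
        7.20446546e+01, -1.14637599e+00]), 'qvel': array([ 0.12511407,  0.08271124, -0.01119989,  0.02392352,  0.00302928,
        0.0012184 ]), 'effort': array([ 1.64408684e-03, -4.12472606e+01, -2.31973672e+01,  7.30876601e-02,
        4.57056588e-02, -1.47915025e-04]), 'ee_pos': array([127.48275328, 560.17619293, 227.11477764]), 'ee_rot': array([-1.79896235e+02, -2.64949906e-03,  1.67178078e+02]), 'force': array([ 1.24838824,  0.1734276 , -0.2110032 ]), 'torque': array([ 0.03116349,  0.03442111, -0.00288706]), 'gripper_force': 0.0, 'gripper_width': 91.26184577057059}Traceback (most recent call last):
  File "/tmp/a.py", line 4, in <module>
    c=cam(n); p,d=env.grab_frame(n); cv2.imwrite(f'pics/{n}0.png',p); print(n,c[1],c[2].round(2).tolist())
  File "h.py", line 10, in cam
    return m,np.array(m['eye']),np.array(m['rotation']).reshape(3,3)
                                ~~~~~~~~~~~~~~~~~~~~~~~~~~~~~~~^^^^^
ValueError: cannot reshape array of size 3 into shape (3,3)
```

```bash
sed -i "s/np.array(m\['rotation'\]).reshape(3,3)/R.from_euler('xyz',m['rotation'],degrees=True).as_matrix()/" h.py; PYTHONPATH=.:$PYTHONPATH python3 /tmp/a.py; python3 -c "
from workcell import env;print(env.camera_model('top'),env.camera_model('wrist'))"
```

```text
{'time_s': 0.0, 'qpos': array([ 7.60318905e+01,  1.83510488e+01,  8.97080937e+01,  6.02666655e-04,
        7.20446546e+01, -1.14637599e+00]), 'qvel': array([ 0.12511407,  0.08271124, -0.01119989,  0.02392352,  0.00302928,
        0.0012184 ]), 'effort': array([ 1.64408684e-03, -4.12472606e+01, -2.31973672e+01,  7.30876601e-02,
        4.57056588e-02, -1.47915025e-04]), 'ee_pos': array([127.48275328, 560.17619293, 227.11477764]), 'ee_rot': array([-1.79896235e+02, -2.64949906e-03,  1.67178078e+02]), 'force': array([ 1.24838824,  0.1734276 , -0.2110032 ]), 'torque': array([ 0.03116349,  0.03442111, -0.00288706]), 'gripper_force': 0.0, 'gripper_width': 91.26184577057059}
top [ 310.81637007  -24.81655943 1294.18418104] [[0.08, -0.97, 0.22], [-1.0, -0.08, 0.02], [-0.01, -0.22, -0.98]]
knob_grip [261.7, 235.1] 0.8 [575.3 141.6  99. ]
pointer [287.5, 218.7] 0.47 [635.5  81.9  58. ]
green_lamp [232.5, 246.8] 0.49 [545.4 221.6  62. ]
slide_grip [339.0, 279.1] 0.71 [477.4 -68.   86.5]
slide_grip [303.5, 253.1] 0.6 [538.4  29.2  86.5]
bin_mid [165.7, 272.9] 0.67 [465.4 400.9  30. ]
heatsink_mid 
[... 731 characters left out ...]
.3 134.5  50. ]
{'fx': 469.620711351518, 'fy': 469.620711351518, 'cx': 314.0422116134469, 'cy': 238.37901613802447, 'eye': array([ 310.81637007,  -24.81655943, 1294.18418104]), 'rotation': array([-167.37045476,    0.39578757,  -85.48171623])} {'fx': 374.65560394138635, 'fy': 374.65560394138635, 'cx': 320.7898112224479, 'cy': 242.97825227004367, 'hand_eye': array([[-8.23750423e-04, -9.67957762e-01, -2.51111713e-01,
         7.09498128e+01],
       [ 9.99999624e-01, -8.65645334e-04,  5.63813109e-05,
         6.83134925e-01],
       [-2.71948410e-04, -2.51111572e-01,  9.67958111e-01,
        -1.56236936e+02],
       [ 0.00000000e+00,  0.00000000e+00,  0.00000000e+00,
         1.00000000e+00]])}
```

View pics/top0.png

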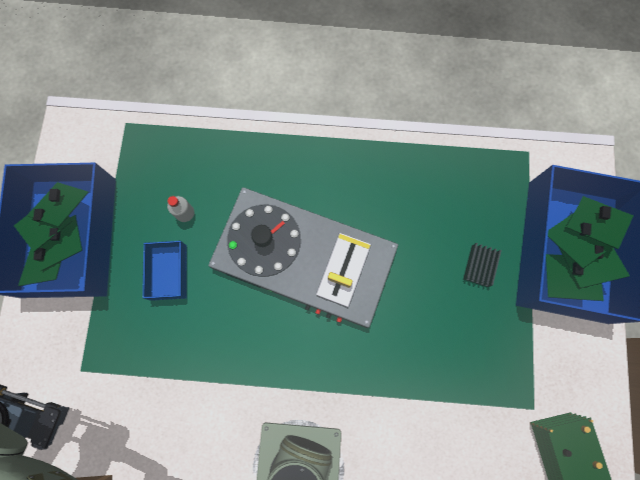

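The top view shows the dial's knob at about (262,235), the red pointer towards (287,219), the green lamp at (232,246) and the slide grip at (339,279). The pointer sits at about -46° and the green lamp at about 108° in the world, so the short way is about +154° CCW.

Call:
arm_command --motion '[{"offset": [-0.053, -0.031, 0], "spin": 0}, {"offset": [-0.053, -0.031, 0], "spin": 0}, {"offset": [-0.053, -0.031, 0], "spin": 0}, {"offset": [-0.053, -0.031, 0], "spin": 0}, {"offset": [-0.053, -0.031, 0], "spin": 0}]' --jaw 0.09 --newtons 40

```text
time_s: 1.52
ee_pos: [352.9, 349.4, 228.3]
ee_rot: [179.9, 0.0, 167.2]
force: [-0.0, 0.1, -0.1]
gripper_width: 89.9
gripper_force: 0.0
```

Call:
arm_command --motion '[{"offset": [-0.053, -0.031, 0], "spin": 0}, {"offset": [-0.053, -0.031, 0], "spin": 0}, {"offset": [-0.053, -0.031, 0], "spin": 0}, {"offset": [-0.053, -0.031, 0], "spin": 0}, {"offset": [-0.053, -0.031, 0], "spin": 0}]'

```text
time_s: 2.15
ee_pos: [577.0, 139.2, 228.1]
ee_rot: [180.0, 0.0, 167.2]
force: [0.4, 0.8, 0.1]
gripper_width: 89.9
gripper_force: 0.0
```

Call:
arm_command --motion '[{"offset": [0, 0, 0], "spin": 0.18}, {"offset": [0, 0, 0], "spin": 0.18}, {"offset": [0, 0, 0], "spin": 0.18}, {"offset": [0, 0, 0], "spin": 0.18}, {"offset": [0, 0, 0], "spin": 0.18}]'

```text
time_s: 2.78
ee_pos: [575.6, 140.8, 227.9]
ee_rot: [-180.0, -0.0, 115.3]
force: [0.3, 0.3, -0.6]
gripper_width: 90.3
gripper_force: 0.0
```

Call:
arm_command --motion '[{"offset": [0, 0, 0], "spin": 0.18}, {"offset": [0, 0, 0], "spin": 0.18}, {"offset": [0, 0, 0], "spin": 0.18}, {"offset": [0, 0, 0], "spin": 0.18}, {"offset": [0, 0, 0], "spin": 0.18}]'

```text
time_s: 3.4
ee_pos: [575.6, 140.8, 227.9]
ee_rot: [-180.0, -0.0, 63.7]
force: [-0.4, -0.5, 0.4]
gripper_width: 90.2
gripper_force: 0.0
```

Call:
arm_command --motion '[{"offset": [0, 0, 0], "spin": 0.18}, {"offset": [0, 0, 0], "spin": 0.18}, {"offset": [0, 0, 0], "spin": 0.18}, {"offset": [0, 0, 0], "spin": 0.18}, {"offset": [0, 0, 0], "spin": 0.18}]'

```text
time_s: 4.03
ee_pos: [575.6, 140.8, 227.9]
ee_rot: [-180.0, 0.0, 12.1]
force: [0.5, -0.2, 0.3]
gripper_width: 90.1
gripper_force: 0.0
```

```bash
cat > /tmp/look.py <<'E'
from h import *
import sys
s=env.state(); print(s['time_s'],s['ee_pos'],s['ee_rot'],s['qpos'].round(1),s['force'])
n='wrist'; c=cam(n); p,d=env.grab_frame(n); cv2.imwrite(sys.argv[1],p)
P={}
for t,z in [('knob_grip',99),('pointer',58),('green_lamp',62),('slide_grip',86.5),('dial',50)]:
    for q in env.pinpoint(n,t)[:2]:
        w=ray(c,q['location'],z); P.setdefault(t,w); print(t,q['location'],round(q['score'],2),w.round(1))
# knob axis from the knob, colours for lamp and needle
hsv=cv2.cvtColor(p,cv2.COLOR_BGR2HSV)
def pts(mask,z): 
    k,l,st,ce=cv2.connectedComponentsWithStats(mask.astype(np.uint8)); i=1+st[1:,4].argmax(); ys,xs=np.nonzero(l==i)
    return np.array([ray(c,(x,y),z) for x,y in zip(xs,ys)]),ce[i],st[i,4]
h,sa,v=cv2.split(hsv)
g,gc,ga=pts((h>45)&(h<75)&(sa>150)&(v>120),62); r,rc,ra=pts(((h<8)|(h>172))&(sa>130)&(v>90),58)
print('green px',gc,ga,g.mean(0).round(1),'red px',rc,ra)
k=P['knob_grip'][:2]; rr=r[:,:2]-k; far=rr[np.linalg.norm(rr,axis=1)>35]
A=lambda u:np.degrees(np.arctan2(u[1],u[0]))
print('green ang',A(g.mean(0)[:2]-k),'pointer ang',A(far.mean(0)),'tip r',np.linalg.norm(rr,axis=1).max(),'green r',np.linalg.norm(g.mean(0)[:2]-k))
E
PYTHONPATH=.:$PYTHONPATH python3 /tmp/look.py pics/w1.png
```

```text
4.025 [575.60220207 140.77065069 227.92888261] [-1.79994482e+02  1.35404659e-04  1.21361896e+01] [12.6 19.9 87.3  0.  72.8 90.5] [ 0.49664052 -0.20769856  0.25409623]
knob_grip [320.8, 243.2] 0.55 [571.8 140.9  99. ]
knob_grip [44.0, 266.5] 0.27 [506.6 353.3  99. ]
green_lamp [226.5, 235.1] 0.96 [552.2 221.9  62. ]
slide_grip [41.9, 264.6] 0.61 [501.9 363.7  86.5]
slide_grip [225.8, 234.0] 0.33 [560.  217.6  86.5]
dial [321.6, 228.4] 0.72 [573.1 140.5  50. ]
green px [225.3601108  232.97783934] 361 [553.8 223.2  62. ] red px [365.35106383 198.85638298] 564
green ang 102.33023298420758 pointer ang -41.21274780044254 tip r 72.35123920600148 green r 84.24267607401019
```

View pics/w1.png

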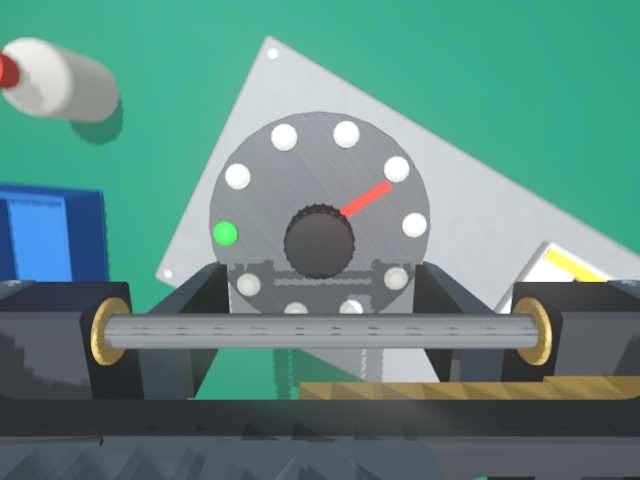

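The wrist picture shows the knob at (320,241), the needle tip at (390,185) and the green lamp at (225,233). The radii check (84.2 and 72.4 mm), and the turn needed is about 143.5° CCW. Next I go down and grip.

Call:
arm_command --motion '[{"offset": [-0.0025, -0.0005, 0.04], "spin": 0}, {"offset": [0, 0, 0.04], "spin": 0}, {"offset": [0, 0, 0.04], "spin": 0}, {"offset": [0, 0, 0.011], "spin": 0}, {"offset": [0, 0, 0], "spin": 0}]'

```text
time_s: 4.95
ee_pos: [573.3, 140.8, 97.1]
ee_rot: [-180.0, 0.0, 12.5]
force: [0.5, -0.9, 0.0]
gripper_width: 89.9
gripper_force: 0.0
```

Call:
arm_command --motion '[{"offset": [0, 0, 0], "spin": 0}, {"offset": [0, 0, 0], "spin": 0}, {"offset": [0, 0, 0], "spin": 0}, {"offset": [0, 0, 0], "spin": 0}, {"offset": [0, 0, 0], "spin": 0}]' --jaw 0.04 --newtons 40

```text
time_s: 5.58
ee_pos: [573.0, 141.4, 97.2]
ee_rot: [-179.9, -0.0, 12.5]
force: [-1.3, 3.3, 0.4]
gripper_width: 51.1
gripper_force: 40.0
```

Call:
arm_command --motion '[{"offset": [0, 0, 0.002], "spin": 0}, {"offset": [0, 0, 0.002], "spin": 0}, {"offset": [0, 0, 0], "spin": 0}]'

```text
time_s: 5.95
ee_pos: [573.1, 141.4, 92.8]
ee_rot: [-179.9, -0.0, 12.5]
force: [-0.6, 5.0, 1.5]
gripper_width: 51.6
gripper_force: 40.0
```

Call:
arm_command --motion '[{"offset": [0, -0.001, 0.001], "spin": 0}, {"offset": [0, 0, 0.001], "spin": 0}, {"offset": [0, 0, 0], "spin": 0}]'

```text
time_s: 6.32
ee_pos: [573.0, 141.5, 91.4]
ee_rot: [180.0, -0.0, 12.5]
force: [-2.4, 2.0, 5.0]
gripper_width: 51.2
gripper_force: 40.0
```

Call:
arm_command --motion '[{"offset": [0, 0, 0.001], "spin": 0}, {"offset": [0, 0, 0], "spin": 0}]'

```text
time_s: 6.58
ee_pos: [573.1, 141.5, 90.7]
ee_rot: [180.0, -0.0, 12.5]
force: [-1.9, 2.4, 6.2]
gripper_width: 51.5
gripper_force: 40.0
```

Call:
arm_command --motion '[{"offset": [0, 0, 0.001], "spin": 0}, {"offset": [0, 0, 0], "spin": 0}]'

```text
time_s: 6.82
ee_pos: [573.1, 141.5, 90.1]
ee_rot: [180.0, -0.1, 12.5]
force: [-2.4, 2.0, 9.2]
gripper_width: 51.4
gripper_force: 40.0
```

Call:
arm_command --motion '[{"offset": [0, 0, 0.001], "spin": 0}, {"offset": [0, 0, 0.001], "spin": 0}, {"offset": [0, 0, 0], "spin": 0}]'

```text
time_s: 7.2
ee_pos: [573.1, 141.5, 88.8]
ee_rot: [180.0, -0.1, 12.5]
force: [-4.0, 1.3, 12.8]
gripper_width: 51.4
gripper_force: 40.0
```

Call:
arm_command --motion '[{"offset": [0, 0, 0.0007], "spin": -0.06}, {"offset": [0, 0, 0], "spin": -0.12}, {"offset": [0, 0, 0], "spin": -0.12}, {"offset": [0, 0, 0], "spin": -0.12}, {"offset": [0, 0, 0], "spin": -0.08}]'

```text
time_s: 7.82
ee_pos: [573.4, 141.0, 88.4]
ee_rot: [179.9, -0.1, 41.3]
force: [-2.9, -0.0, 13.7]
gripper_width: 51.3
gripper_force: 40.0
```

```bash
PYTHONPATH=.:$PYTHONPATH python3 /tmp/look.py pics/w2.png
cat > /tmp/sc.py <<'E'
from h import *
import sys
for n in ['scene','top']:
    c=cam(n); p,d=env.grab_frame(n); hsv=cv2.cvtColor(p,cv2.COLOR_BGR2HSV); h,s,v=cv2.split(hsv)
    m=((h<8)|(h>172))&(s>130)&(v>80); ys,xs=np.nonzero(m)
    k=np.array([573,141]); P=np.array([ray(c,q,58)[:2]-k for q in zip(xs,ys)]); r=np.linalg.norm(P,axis=1); P=P[(r>30)&(r<80)]
    print(n,len(P), len(P) and np.degrees(np.arctan2(*P.mean(0)[::-1])))
    cv2.imwrite(sys.argv[1]+n+'.png',p)
E
PYTHONPATH=.:$PYTHONPATH python3 /tmp/sc.py pics/s2
```

```text
7.825 [573.40793509 141.00594208  88.41784113] [ 1.79887584e+02 -6.64362051e-02  4.12910816e+01] [12.7 26.4 98.7 -0.1 54.8 61.5] [-2.91180924 -0.04946765 13.72521174]
knob_grip [324.7, 307.5] 0.85 [577.8 143.8  99. ]
green_lamp [169.6, 215.1] 0.6 [552.2 222.7  62. ]
dial [318.9, 278.6] 0.59 [572.4 142.5  50. ]
green px [170.50726855 212.80489671] 1307 [553.4 223.   62. ] red px [400.242586   232.32502966] 1686
green ang 107.17322106264749 pointer ang -17.90188196236853 tip r 69.00924193149353 green r 82.91938476185568
scene 108 -14.569478489359826
top 0 0
```

View pics/w2.png

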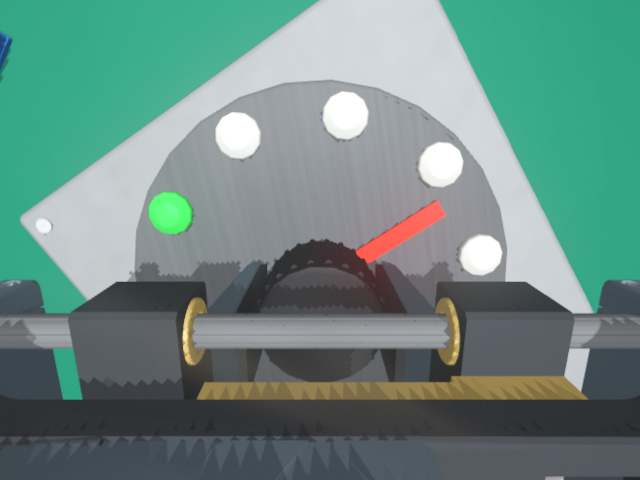

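The needle (red, at about (400,232)) has followed the knob by roughly 26° of 29°, and the green lamp is at (170,213). I continue in the same grasp, since joint 6 has enough range.

Call:
arm_command --motion '[{"offset": [0, 0, 0], "spin": -0.1}, {"offset": [0, 0, 0], "spin": -0.14}, {"offset": [0, 0, 0], "spin": -0.14}, {"offset": [0, 0, 0], "spin": -0.14}, {"offset": [0, 0, 0], "spin": -0.14}]'

```text
time_s: 8.85
ee_pos: [574.1, 140.7, 88.5]
ee_rot: [179.8, 0.0, 79.2]
force: [-2.1, -1.0, 13.4]
gripper_width: 51.4
gripper_force: 40.0
```

Call:
arm_command --motion '[{"offset": [0, 0, 0], "spin": -0.14}, {"offset": [0, 0, 0], "spin": -0.14}, {"offset": [0, 0, 0], "spin": -0.14}, {"offset": [0, 0, 0], "spin": -0.14}, {"offset": [0, 0, 0], "spin": -0.1}]'

```text
time_s: 9.48
ee_pos: [574.9, 140.8, 88.7]
ee_rot: [179.7, 0.2, 117.0]
force: [0.1, -1.0, 12.5]
gripper_width: 51.5
gripper_force: 40.0
```

```bash
sed -i "s/k=P\['knob_grip'\]\[:2\]/k=np.array([573.2,141.])/" /tmp/look.py; PYTHONPATH=.:$PYTHONPATH python3 /tmp/look.py pics/w3.png
```

```text
9.475 [574.90137729 140.84162445  88.72565426] [179.73760678   0.18127793 116.96510764] [ 12.7  26.4  98.6  -0.1  54.7 -14.2] [ 0.12248762 -0.9546863  12.54066377]
knob_grip [322.1, 307.8] 0.97 [573.1 145.9  99. ]
green_lamp [356.9, 116.5] 0.92 [551.8 223.8  62. ]
dial [318.9, 277.3] 0.97 [573.7 141.5  50. ]
green px [355.1507799  117.31802426] 1154 [551.3 223.1  62. ] red px [399.92476303 232.12322275] 1688
green ang 104.94183545911386 pointer ang 60.03625555431647 tip r 74.1703220161224 green r 84.9644236844868
```

Call:
arm_command --motion '[{"offset": [0, 0, 0], "spin": -0.14}, {"offset": [0, 0, 0], "spin": -0.15}, {"offset": [0, 0, 0], "spin": -0.15}, {"offset": [0, 0, 0], "spin": -0.15}, {"offset": [0, 0, 0], "spin": -0.13}]'

```text
time_s: 10.4
ee_pos: [575.5, 141.5, 88.9]
ee_rot: [179.8, 0.3, 158.2]
force: [1.2, 0.9, 12.1]
gripper_width: 51.2
gripper_force: 40.0
```

```bash
PYTHONPATH=.:$PYTHONPATH python3 /tmp/look.py pics/w4.png
```

```text
10.4 [575.4586399  141.52358279  88.85928243] [179.81918672   0.34693811 158.24031617] [ 12.7  26.4  98.6  -0.1  54.6 -55.5] [ 1.23634473  0.8652476  12.08926027]
knob_grip [322.6, 310.9] 0.96 [572.6 144.1  99. ]
green_lamp [457.9, 183.8] 0.75 [551.1 223.6  62. ]
dial [321.7, 275.3] 0.92 [574.2 143.4  50. ]
green px [454.48589847 183.29572925] 1241 [550.3 222.1  62. ] red px [401.44202472 233.39611536] 1699
green ang 105.74986006222254 pointer ang 98.73196004640108 tip r 73.82422919070483 green r 84.26562193096032
```

View pics/w4.png

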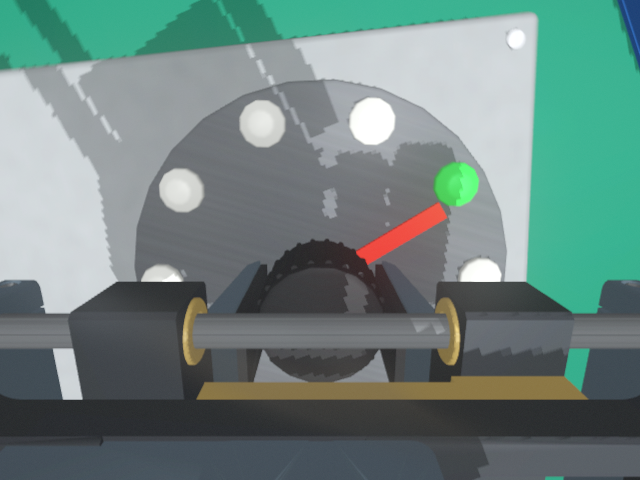

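The needle tip at (444,210) stops just short of the green lamp at (456,184), about 6° left to go.

Call:
arm_command --motion '[{"offset": [0, 0, 0], "spin": -0.05}, {"offset": [0, 0, 0], "spin": -0.05}, {"offset": [0, 0, 0], "spin": 0}, {"offset": [0, 0, 0], "spin": 0}]'

```text
time_s: 11.2
ee_pos: [575.5, 141.7, 88.9]
ee_rot: [179.8, 0.4, 163.7]
force: [1.0, 0.7, 12.5]
gripper_width: 51.4
gripper_force: 40.0
```

```bash
PYTHONPATH=.:$PYTHONPATH python3 /tmp/look.py pics/w5.png
```

```text
11.2 [575.46916335 141.67827903  88.87734692] [179.84515742   0.36547168 163.73525177] [ 12.7  26.4  98.6  -0.1  54.6 -61. ] [ 1.03646139  0.74811752 12.52106402]
knob_grip [320.6, 306.0] 0.82 [570.1 143.8  99. ]
green_lamp [465.5, 200.4] 0.97 [552.5 223.1  62. ]
slide_grip [467.4, 202.5] 0.16 [547.4 215.5  86.5]
dial [320.2, 279.4] 0.78 [576.2 141.9  50. ]
green px [462.78441558 197.43636364] 1155 [550.7 222.1  62. ] red px [401.22176471 232.77941176] 1700
green ang 105.49612126139067 pointer ang 104.4848364330168 tip r 73.91647069392307 green r 84.11420988850254
```

Pointer within 1° of the green lamp. I let the knob rise, release it, and go up.

Call:
arm_command --motion '[{"offset": [0, 0, -0.003], "spin": 0}, {"offset": [0, 0, -0.003], "spin": 0}, {"offset": [0, 0, -0.002], "spin": 0}, {"offset": [0, 0, 0], "spin": 0}]'

```text
time_s: 12.0
ee_pos: [575.4, 141.7, 94.8]
ee_rot: [179.9, 0.3, 163.7]
force: [5.8, 1.5, 0.4]
gripper_width: 51.3
gripper_force: 40.0
```

Call:
arm_command --motion '[{"offset": [0, 0, 0], "spin": 0}, {"offset": [0, 0, 0], "spin": 0}, {"offset": [0, 0, 0], "spin": 0}, {"offset": [0, 0, 0], "spin": 0}, {"offset": [0, 0, 0], "spin": 0}]' --jaw 0.08

```text
time_s: 12.62
ee_pos: [572.7, 141.7, 94.2]
ee_rot: [-180.0, -0.0, 163.7]
force: [0.7, -0.6, -0.0]
gripper_width: 80.0
gripper_force: 0.0
```

Call:
arm_command --motion '[{"offset": [0, 0, -0.04], "spin": 0}, {"offset": [0, 0, -0.04], "spin": 0}, {"offset": [0, 0, -0.04], "spin": 0}, {"offset": [0, 0, -0.02], "spin": 0}, {"offset": [0, 0, 0], "spin": 0}]'

```text
time_s: 13.25
ee_pos: [573.6, 141.9, 235.9]
ee_rot: [179.9, 0.2, 163.7]
force: [0.4, 0.0, -1.2]
gripper_width: 79.8
gripper_force: 0.0
```

```bash
cat >> /tmp/look.py <<'E'
c=cam('top'); p,d=env.grab_frame('top'); cv2.imwrite('pics/t6.png',p)
hsv=cv2.cvtColor(p,cv2.COLOR_BGR2HSV); h,sa,v=cv2.split(hsv)
m=((h>20)&(h<35)&(sa>130)&(v>120)).astype(np.uint8)
k,l,st,ce=cv2.connectedComponentsWithStats(m)
for i in range(1,k):
    if st[i,4]>25: print('yellow',ce[i],st[i],ray(c,ce[i],98).round(1),ray(c,ce[i],64).round(1))
print([(q['location'],q['score'],ray(c,q['location'],86.5).round(1)) for q in env.pinpoint('top','slide_grip')])
E
PYTHONPATH=.:$PYTHONPATH python3 /tmp/look.py pics/w6.png
```

```text
13.25 [573.59944586 141.87454718 235.94856028] [179.89066931   0.19408004 163.74268186] [ 12.8  19.4  86.9   0.   73.5 -61. ] [ 0.42595754  0.02873191 -1.23107124]
knob_grip [323.2, 239.5] 0.82 [576.9 143.9  99. ]
knob_grip [213.2, 212.4] 0.5 [531.2  66.6  99. ]
green_lamp [403.3, 179.6] 0.59 [553.9 223.7  62. ]
slide_grip [38.1, 192.6] 0.97 [477.1 -68.3  86.5]
dial [322.1, 225.1] 0.84 [575.4 143.7  50. ]
green px [401.91150442 176.89380531] 452 [551.3 223.   62. ] red px [366.30481283 197.07843137] 561
green ang 104.93264051085715 pointer ang 105.03821875710754 tip r 73.62942403817082 green r 84.90825179187604
yellow [353.98181818 240.9       ] [339 235  30  13 110] [578.7 -99.8  98. ] [ 586.3 -101.9   64. ]
yellow [339.81208054 278.57718121] [329 272  23  14 149] [477.3 -69.6  98. ] [482.1 -70.8  64. ]
[([341.1, 283.8], 0.65, array([465.7, -74.2,  86.5]))]
```

View pics/w6.png

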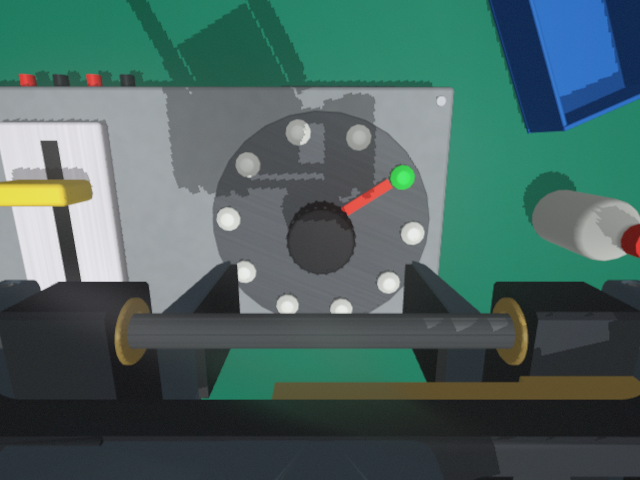

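The needle now meets the green lamp at (402,178), and the yellow grip is at (38,192). The push direction is about the tool's −x. I go behind the grip with closed fingers.

Call:
arm_command --motion '[{"offset": [0.0155, -0.046, 0], "spin": 0}, {"offset": [0.0155, -0.046, 0], "spin": 0}, {"offset": [0.0155, -0.046, 0], "spin": 0}, {"offset": [0.0155, -0.046, 0], "spin": 0}, {"offset": [0.0155, -0.046, 0], "spin": 0}]' --jaw 0.0 --newtons 20

```text
time_s: 14.28
ee_pos: [433.0, -58.5, 234.1]
ee_rot: [-180.0, 0.0, 163.8]
force: [0.3, -0.1, 0.1]
gripper_width: 33.0
gripper_force: 0.0
```

Call:
arm_command --motion '[{"offset": [0, 0, 0], "spin": 0}, {"offset": [0, 0, 0.04], "spin": 0}, {"offset": [0, 0, 0.04], "spin": 0}, {"offset": [0, 0, 0], "spin": 0}]'

```text
time_s: 14.78
ee_pos: [432.5, -56.5, 152.0]
ee_rot: [-180.0, -0.4, 163.8]
force: [-0.2, -0.2, 0.4]
gripper_width: 0.4
gripper_force: 0.0
```

```bash
cat > /tmp/l2.py <<'E'
from h import *
import sys
s=env.state(); print(s['time_s'],s['ee_pos'],s['ee_rot'])
for n in ['wrist','top']:
    c=cam(n); p,d=env.grab_frame(n); cv2.imwrite(f'pics/{sys.argv[1]}{n}.png',p)
    print([(q['location'],q['score'],ray(c,q['location'],86.5).round(1)) for q in env.pinpoint(n,'slide_grip')])
E
PYTHONPATH=.:$PYTHONPATH python3 /tmp/l2.py 7
```

```text
14.775 [432.46245977 -56.45818959 152.03481098] [-179.9776752    -0.3752639   163.77100546]
[]
[]
```

View pics/7wrist.png

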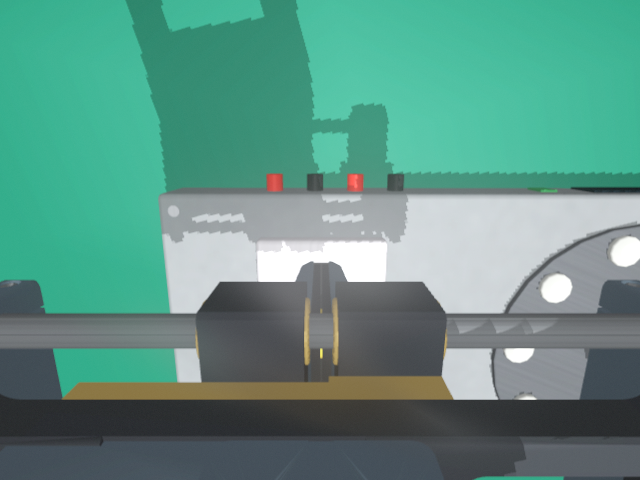

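The closed fingers, at column 320, are centred on the slide plate (258–386), with the grip ahead and hidden behind the gripper. I descend and push.

Call:
arm_command --motion '[{"offset": [0, 0, 0.03], "spin": 0}, {"offset": [0, 0, 0.02], "spin": 0}, {"offset": [0, 0, 0.012], "spin": 0}, {"offset": [0, 0, 0], "spin": 0}]'

```text
time_s: 15.48
ee_pos: [434.3, -57.4, 92.5]
ee_rot: [180.0, 0.0, 163.7]
force: [1.6, 0.5, 0.2]
gripper_width: 0.4
gripper_force: 0.0
```

Call:
arm_command --motion '[{"offset": [-0.008, 0, 0], "spin": 0}, {"offset": [-0.008, 0, 0], "spin": 0}, {"offset": [-0.008, 0, 0], "spin": 0}, {"offset": [-0.008, 0, 0], "spin": 0}, {"offset": [-0.004, 0, 0], "spin": 0}]'

```text
time_s: 16.1
ee_pos: [467.8, -67.3, 92.2]
ee_rot: [-180.0, -0.2, 163.7]
force: [-5.6, 1.4, 4.3]
gripper_width: 0.7
gripper_force: 2.6
```

Contact at about 5–6 N, so the slide is moving. I continue.

Call:
arm_command --motion '[{"offset": [-0.01, 0, 0], "spin": 0}, {"offset": [-0.01, 0, 0], "spin": 0}, {"offset": [-0.01, 0, 0], "spin": 0}, {"offset": [-0.01, 0, 0], "spin": 0}, {"offset": [-0.01, 0, 0], "spin": 0}]'

```text
time_s: 16.73
ee_pos: [515.4, -81.2, 92.1]
ee_rot: [-180.0, -0.2, 163.7]
force: [-5.3, 0.8, 4.9]
gripper_width: 0.6
gripper_force: 2.8
```

Call:
arm_command --motion '[{"offset": [-0.004, 0, 0], "spin": 0}, {"offset": [-0.004, 0, 0], "spin": 0}, {"offset": [0, 0, 0], "spin": 0}]'

```text
time_s: 17.1
ee_pos: [523.9, -83.7, 92.0]
ee_rot: [-180.0, -0.1, 163.7]
force: [-4.3, 0.8, 2.2]
gripper_width: 0.0
gripper_force: 1.9
```

Call:
arm_command --motion '[{"offset": [-0.003, 0, 0], "spin": 0}, {"offset": [-0.003, 0, 0], "spin": 0}, {"offset": [0, 0, 0], "spin": 0}]'

```text
time_s: 17.48
ee_pos: [527.3, -84.7, 92.1]
ee_rot: [-180.0, -0.4, 163.7]
force: [-8.9, 2.3, 6.9]
gripper_width: 0.5
gripper_force: 4.9
```

Call:
arm_command --motion '[{"offset": [-0.002, 0, 0], "spin": 0}, {"offset": [-0.002, 0, 0], "spin": 0}, {"offset": [0, 0, 0], "spin": 0}]'

```text
time_s: 17.85
ee_pos: [527.5, -84.7, 92.2]
ee_rot: [-180.0, -0.8, 163.7]
force: [-17.5, 5.5, 15.5]
gripper_width: 0.7
gripper_force: 9.4
```

Position is fixed while force rises: end stop reached. I back off and check.

Call:
arm_command --motion '[{"offset": [0.015, 0, 0], "spin": 0}, {"offset": [0.03, 0, 0], "spin": 0}, {"offset": [0, 0, -0.04], "spin": 0}, {"offset": [0, 0, -0.05], "spin": 0}, {"offset": [0, 0, -0.05], "spin": 0}]'

```text
time_s: 18.48
ee_pos: [491.7, -74.2, 234.0]
ee_rot: [180.0, 0.2, 163.7]
force: [0.8, -0.9, -0.3]
gripper_width: 0.5
gripper_force: 0.0
```

Call:
arm_command --motion '[{"offset": [0.05, 0, -0.02], "spin": 0}, {"offset": [0.05, 0, 0], "spin": 0}, {"offset": [0, 0, 0], "spin": 0}]'

```text
time_s: 18.85
ee_pos: [392.9, -45.4, 252.9]
ee_rot: [180.0, 0.2, 163.8]
force: [1.7, -0.1, -0.1]
gripper_width: 0.1
gripper_force: 0.0
```

```bash
PYTHONPATH=.:$PYTHONPATH python3 /tmp/sc.py pics/s8; cd pics; python3 -c "
import cv2;p=cv2.imread('s8top.png')[160:360,180:430];q=cv2.imread('s8scene.png')[180:380,240:490]
cv2.imwrite('c8.png',cv2.resize(cv2.hconcat([p,q]),(800,320)))"
```

```text
scene 116 107.24212413880863
top 51 104.23071500510093
```

View pics/c8.png

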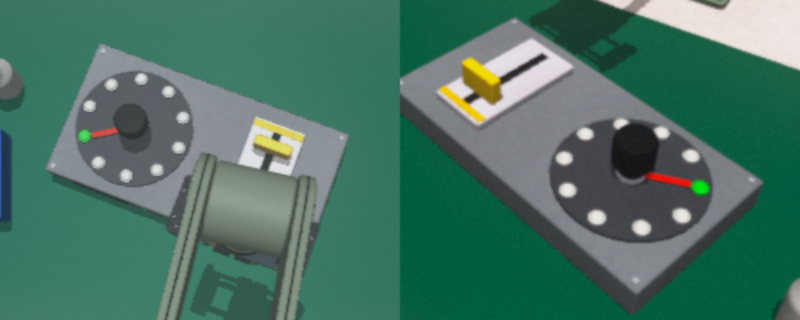

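The needle is on the green lamp in both views, and the slide is forward near the stripe. The finger's final position matches the 90 mm stop: a 25 mm gap, which is half the bar plus half the finger.

```bash
python3 -c "
from workcell import env;print(env.job_done())"
```

```text
the job is handed in; nothing more can be done
None
```

I turned the pointer the short way onto the green lamp (within about 1° by the wrist camera), pushed the lock slide to its end stop, and handed the job in about 19 s into the 64 s limit; no verdict was returned.

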